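# Key the filter cell onto the dust port and hold it home

## Task

Slide the blue knurled filter cell along the parking rail and out at its open end, leaving the yellow cap in the rail, and set it open side down over the steel spigot of the dust extractor port. Turn it until the keyways hidden inside it drop over the spigot's pins, push it fully home against the sprung ring, and finish while still gripping it and holding it down there: the spring lifts it again if you let go. Leave everything else on the bench where it is.

Things in the scene. Friction and masses are not known exactly. Their poses are not given: they have to be found in the camera images.
- cell: Filter cell, a round cap, closed on top, standing upright, 100 to 200 g. Origin at the centre of its underside, z up its axis. Blue knurled collar 46 mm in diameter from 6 to 52 mm above the origin (the grip); below it an aluminium foot flange 66 mm in diameter, 6 mm thick. Inside it is hollow (cavity 39 mm wide, up to 48 mm).
- cell_bore (a point): Centre of the bore in the cell's underside: 29 mm wide through the 6 mm foot, with four keyways 9 mm wide, 90 degrees apart, cut through it. They are unseen from outside and their bearing is not known beforehand: turning up to 90 degrees either way finds the pins, with about 0.1 rad of play each side.
- rail: Parking rail, fixed, 280 mm along its x, 90 mm wide, origin at the centre of its underside; -x points roughly to the robot. Grey floor 12 mm above the origin; cell and cap stand on it. From x = -55 to +140 mm two aluminium walls (72 mm apart) carry lips 54 mm apart, underside 21 and top 25 mm above the origin, that catch the foot flange with 3 mm to spare in height.
- rail_exit (a point): Point on the rail's floor at its open end (rail x = -98 mm, 12 mm above the rail's underside), free of the lips. The cell starts at rail x = -10 to +30 mm and can be lifted only once its centre is beyond x = -88 mm. The floor ends at x = -140 mm; x = +140 mm is closed by a wall.
- port: Dust extractor port, fixed white plinth 130 mm square, 30 mm high, origin at the centre of its underside. On its axis stands a steel spigot 27 mm in diameter, straight up to 61 mm and tapering to 12 mm across at its tip, 72 mm above the origin.
- port_pins (a point): On the port's axis at the level of the pins' tops, 50 mm above the port's origin: a cell not yet keyed stands here. Four brass pins 5 mm wide, 90 degrees apart, stick out of the spigot to 37 mm across, from 40 to 50 mm above the origin. Their bearing differs each time and is not given by this pose. Keyed, the cell drops freely 6 mm, onto the sprung ring.
- port_home (a point): On the port's axis at the top of the dark ledge ring (84 mm in diameter), 36 mm above the port's origin: the cell's underside lies flat here when it is fully home.
- port_ring (a joint): Orange sprung ring round the spigot, 54 mm outside diameter: how far it is pushed down (m): 0 free, 0.008 when the cell is home. It pushes up with about 3 N at 0 and 9 N at 0.008, more than the cell's weight.
- cap: Yellow blanking cap, 64 mm foot, 22 mm tall, parked in the rail near its closed end (rail x about +100 mm); stays there. Origin at the centre of its underside.
- model_a: Plaster tooth model on a blue base, 58 x 62 x 35 mm, between rail and port. Origin at the centre of its underside.
- cup: Yellow cup, 72 mm wide, 85 mm tall, on the right of the bench. Origin at the centre of its underside.
- tumbler: Green tumbler, 68 mm wide, 75 mm tall, on the left of the bench. Origin at the centre of its underside.
- brush: Brush with a wooden handle, 180 mm long, lying between rail and port
Not all that is in view belongs to the job. Leave any red look-alike of the cell alone.

How it is judged:
By the outcome, as a careful person would: the job done as asked, in the order asked, and still so for the second after the job is handed in, while the arm keeps its last pose, push and grip.
It also fails if it takes over 61 s, if anything falls off the work surface, if the arm or the gripper's body presses on something with over 40 N, if the wrist force passes 120 N, or if a joint passes its speed limit or range.

## Robot

A 7-joint arm with a two-finger parallel gripper is mounted at the origin on the work surface. World frame = base frame: x ahead of the robot, y to its left, z up, the work surface at z = 0. Lengths are in m, angles in degrees, forces in N, time in s.
With the tool pointing down it reaches from about 0.4 to 0.875 m from the base axis. Payload 19.3 kg.
Tool frame: the origin (TCP) lies midway between the tips of the shut fingers; the grasp point (between the pads) lies 19 mm behind it; z points along the fingers, y is the line along which they close (so a half turn about z gives the same grasp; the last joint's range is limited). The gripper opens to 85 mm and grips with 20 to 120 N. Pads are 22 mm wide; open, the fingers measure 114 mm over their backs; the gripper's body (76 mm by 85 mm) begins 54 mm behind the grasp point. The pads swing forward as they close: fully open they stand 13 mm farther back than shut.
Start: joints at [-78.392, 29.874, -2.08, 91.645, 1.215, 58.505, -6.463], TCP at [0.168, 0.602, 0.231] pointing down, gripper open.
Joint ranges: [-166.77, 166.77], [-17.47, 122.26], [-85.68, 81.53], [9.62, 139.38], [-72.42, 252.41], [9.2, 110.78], [-144.41, 144.41]. Speed limits (degrees/s): [108.29, 108.29, 136.94, 136.94, 172.46, 172.46, 172.46].

## Interface

Orientations are given as a 3x3 rotation matrix whose columns are the frame's x, y, z axes.
In Python, from workcell import telemetry, cams, order gives the robot as it stands.
- The arm moves only by the shell command python3 -m crank 'ROWS' [FORCE]. ROWS is JSON, a list that holds one entry, the list of rows, each a list of 7 numbers: the shift along the tool's x, y, z normalised to -1 to 1, where 1 is 0.1 m, then the turn, a rotation vector about the tool's x, y, z normalised to -1 to 1, where 1 is 2 pi rad, then the opening, from 0 (shut) to 1 (fully open). A call has 1 to 12 rows; each row shifts and turns the commanded pose from where the row before left it, along the tool's axes as they then stand; what a row does not reach is not made up. A row lasts 1/10 s, in which the tool goes at most 50 mm and 8.59 degrees, less where a joint would pass 70% of its speed; a pose out of reach is approached as far as the arm can. A call with a number of a shift or a turn outside -1 to 1 is refused whole. A call with a gripper value outside its range is refused whole. The fingers move at their own pace and stop on an object; FORCE is the grip in N (left out, the last holds). Time passes only in rows, so rows that do not move let the fingers close. It gives the time, the measured TCP pose, the force, the opening and the grip force at its end, in the units of the state.
- telemetry.sense(): the state, without advancing time (a new reading comes with each control period).
- cams.get_image(name): name is "scene" or "top" or "wrist"; returns a dict with "pixels" (384x512x3 uint8, red, green, blue), "range_z" (384x512 float32, m along the optical axis (not along the pixel's ray), 0 where there is no reading), "fx", "fy", "cx", "cy" (pixels), "T" (4x4, takes a point from camera to world coordinates); the wrist camera has in their place "mount" (4x4, takes a point from camera to tool coordinates, whose origin is the TCP and whose axes are the flange's). Camera axes: x right, y up, looking along -z (the intrinsics and any distortion apply to the point x, -y, -z); pixel columns grow to the right and rows downward; lengths in m; the calibration is good to about 2 mm. A picture is of the moment at which its call begins: read the wrist's pose just before it.
- order.close_job(): hands the job in; it is judged then, once.
The state is a dict: "time_s": time; "qpos": joint angles; "joint_velocities": joint speeds; "effort": joint torques, N m; "tcp_pos": TCP position; "tool_rot": TCP orientation; "contact_force": force on the tool from outside, world axes, zero at the start; "torque": the same for the moment, N m; "width": finger opening in m; "grip_force": force on a finger pad.
Only numpy, scipy, OpenCV 4.12 (cv2) and the standard library are available. Lean on these libraries where they do the work, as an engineer would, in place of code of your own. Each camera call takes 0.05 s, during which the arm holds its last target. There are 200 camera calls.

## Working session

There is one attempt and no reset: what is moved stays moved. The work goes in short steps, Python scripts to look and compute and a shell command to move; the robot and the scene stay as the last step left them, time stands still between calls to the robot, and variables do not carry over. Pictures are saved under pics/ and viewed, at most 10 in all, crops included, and the job is handed in when it is done.

```bash
ls; mkdir -p pics; python3 - <<'E'
from workcell import telemetry, cams
import cv2,numpy as np
s=telemetry.sense();print(s)
for n in("scene","top"):
    d=cams.get_image(n);cv2.imwrite(f"pics/{n}0.png",d["pixels"][:,:,::-1]);np.savez(f"{n}0.npz",**d)
    print(n,d.keys(),d["fx"],d["fy"],d["cx"],d["cy"],np.round(d["T"],3))
E
```

```text
pics
{'time_s': 0.0, 'qpos': array([-78.39162146,  29.910693  ,  -2.08157783,  91.67154419,
         1.21537394,  58.50543307,  -6.46420175]), 'joint_velocities': array([-0.00463769,  0.02905095,  0.01053009, -0.00203211,  0.08561397,
        0.08389347, -0.01344903]), 'effort': array([-4.81623774e-04, -9.27118349e+01,  1.97980531e+00, -3.69917929e+01,
        1.78772095e-02,  8.28602468e-03,  1.01988476e-05]), 'tcp_pos': array([0.16834426, 0.60156256, 0.23072298]), 'tool_rot': array([[-9.63012824e-01,  2.69455474e-01, -2.20495853e-04],
       [ 2.69455549e-01,  9.63012173e-01, -1.12330810e-03],
       [-9.03413246e-05, -1.14117393e-03, -9.99999345e-01]]), 'contact_force': array([-0.22156085, -0.16473055,  0.10380621]), 'torque': array([-0.00824055,  0.03850356, -0.01031879]), 'grip_force': 0.0, 'width': 0.08531685605534206}
scene dict_keys(['pixels', 'range_z', 'fx', 'fy', 'cx', 'cy', 'T']) 496.3464080079221 496.3464080079221 253.75989945351606 191.72673920483274 [[-0.416 -0.671  0.614  1.315]
 [ 0.909 -0.319  0.268  0.347]
 [ 0.016  0.669  0.743  1.027]
 [ 0.     0.     0.     1.   ]]
top dict_keys(['pixels', 'range_z', 'fx', 'fy', 'cx', 'cy', 'T']) 364.92228185764225 364.92228185764225 258.3104515734983 191.0939103508265 [[-0.018  0.994 -0.109  0.421]
 [-1.    -0.018 -0.     0.004]
 [-0.002  0.109  0.994  1.001]
 [ 0.     0.     0.     1.   ]]
```

View pics/scene0.png

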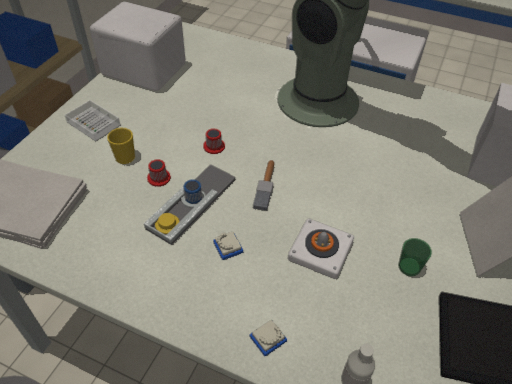

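View pics/top0.png

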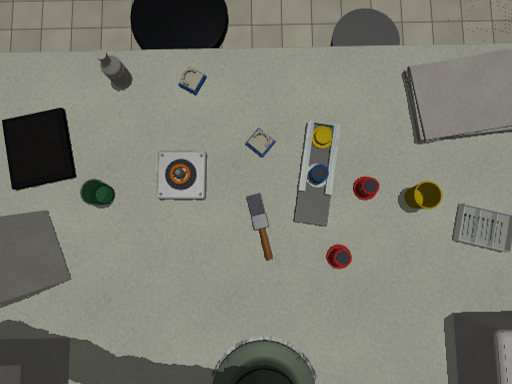

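The pictures show the blue knurled cell in the rail, at top (318,174) and scene (193,190). Two red look-alikes stand outside the rail, at top (366,188) and (339,257). The cap is at top (322,136) and the port at top (180,174). Only the one in the rail is blue, so I'll measure it and confirm it in a crop.

```bash
cat > h.py <<'E'
import numpy as np,cv2
def cloud(d):
    z=d["range_z"];v,u=np.indices(z.shape)
    P=np.stack([(u-d["cx"])/d["fx"]*z,-(v-d["cy"])/d["fy"]*z,-z,np.ones_like(z)],-1)@np.asarray(d["T"]).T
    P=P[...,:3].copy();P[z<=0]=np.nan
    return P
def circ(p):
    A=np.c_[2*p,np.ones(len(p))];s=np.linalg.lstsq(A,(p**2).sum(1),rcond=None)[0]
    return s[:2],np.sqrt(s[2]+s[:2]@s[:2])
E
python3 - <<'E'
from h import *
for n,cell,port,rail in(("top",(318,174),(180,174),(318,172)),("scene",(193,190),(322,243),(192,203))):
    d=np.load(n+"0.npz");P=cloud(d);hsv=cv2.cvtColor(d["pixels"],cv2.COLOR_RGB2HSV)
    v,u=np.indices(P.shape[:2])
    near=lambda c,r:np.hypot(u-c[0],v-c[1])<r
    H,S,V=[hsv[...,i].astype(int) for i in range(3)]
    print(n,"table z",np.nanmedian(P[230:300,100:200,2]))
    c0=P[cell[1],cell[0]];print("cell px",c0)
    m=near(cell,25)&(np.abs(P[...,2]-.064)<.006)&(np.hypot(P[...,0]-c0[0],P[...,1]-c0[1])<.05)
    q=P[m];print(" cell top",m.sum(),np.median(q,0),(q.min(0)+q.max(0))/2,np.ptp(q,0))
    m=near(port,60)&(np.abs(P[...,2]-.03)<.004)
    q=P[m][:,:2].astype(np.float32);print(" port",len(q),cv2.minAreaRect(q))
    m=near(port,40)&(np.abs(P[...,2]-.036)<.0025);
    m=near(port,30)&(H>5)&(H<20)&(S>150);q=P[m];print(" orange",m.sum(),np.median(q,0),(q.min(0)+q.max(0))/2,circ(q[:,:2]))
    m=near(port,30)&(P[...,2]>.055);q=P[m];print(" spigot",m.sum(),np.median(q,0),q[:,2].max())
    m=near(rail,65)&(P[...,2]>.008)&(P[...,2]<.03)&~((H<8)&(S>120))&~((H>170)&(S>120))&(S<200)
    k,l,st,ce=cv2.connectedComponentsWithStats(m.astype(np.uint8))
    i=1+st[1:,4].argmax();q=P[l==i][:,:2].astype(np.float32);print(" rail",len(q),cv2.minAreaRect(q))
    m=near(rail,65)&(H>20)&(H<35)&(S>150)&(P[...,2]>.02);q=P[m];print(" cap",m.sum(),np.median(q,0))
    x,y=cell;cv2.imwrite(f"{n}crop.png",cv2.resize(d["pixels"][y-60:y+60,x-75:x+75,::-1],None,fx=2.6,fy=2.6,interpolation=cv2.INTER_CUBIC))
cv2.imwrite("pics/crop1.png",np.vstack([cv2.imread("topcrop.png")[:295],cv2.imread("scenecrop.png")[:300]]))
E
```

```text
top table z 0.00011172859136465707
cell px [ 0.56553694 -0.15172333  0.06476338]
 cell top 245 [ 0.56833463 -0.1562509   0.06463977] [ 0.56840261 -0.15581019  0.06418809] [0.04280726 0.04509567 0.01064687]
 port 1513 ((0.5756821632385254, 0.21134167909622192), (0.12960462272167206, 0.12619167566299438), 89.00950622558594)
 ** On entry to DLASCL parameter number  4 had an illegal value
 ** On entry to DLASCL parameter number  4 had an illegal valueTraceback (most recent call last):
  File "<stdin>", line 14, in <module>
  File "h.py", line 8, in circ
    A=np.c_[2*p,np.ones(len(p))];s=np.linalg.lstsq(A,(p**2).sum(1),rcond=None)[0]
                                   ~~~~~~~~~~~~~~~^^^^^^^^^^^^^^^^^^^^^^^^^^^^
    x, resids, rank, s = _umath_linalg.lstsq(a, b, rcond,
                         ~~~~~~~~~~~~~~~~~~~^^^^^^^^^^^^^
                                             signature=signature)
                                             ^^^^^^^^^^^^^^^^^^^^
    raise LinAlgError("SVD did not converge in Linear Least Squares")
numpy.linalg.LinAlgError: SVD did not converge in Linear Least Squares
```

```bash
cat > m.py <<'E'
from h import *
for n,cell,port,rail in(("top",(318,174),(180,174),(318,172)),("scene",(193,190),(322,243),(192,203))):
    d=np.load(n+"0.npz");P=cloud(d);hsv=cv2.cvtColor(d["pixels"],cv2.COLOR_RGB2HSV)
    v,u=np.indices(P.shape[:2]);ok=np.isfinite(P[...,2])
    near=lambda c,r:(np.hypot(u-c[0],v-c[1])<r)&ok
    H,S,V=[hsv[...,i].astype(int) for i in range(3)]
    c0=P[cell[1],cell[0]];print(n,"cell px",c0)
    m=near(cell,25)&(np.abs(P[...,2]-.064)<.006)&(np.hypot(P[...,0]-c0[0],P[...,1]-c0[1])<.05)
    q=P[m];print(" cell top",m.sum(),np.median(q,0),(q.min(0)+q.max(0))/2,np.ptp(q,0))
    m=near(port,60)&(np.abs(P[...,2]-.03)<.004)
    q=P[m][:,:2].astype(np.float32);print(" port",len(q),cv2.minAreaRect(q))
    m=near(port,30)&(H>5)&(H<20)&(S>150);q=P[m];print(" orange",m.sum(),np.median(q,0),(q.min(0)+q.max(0))/2,circ(q[:,:2]))
    m=near(port,30)&(P[...,2]>.055);q=P[m];print(" spigot",m.sum(),np.median(q,0),q[:,2].max())
    m=near(rail,65)&(P[...,2]>.008)&(P[...,2]<.03)&~((H<8)&(S>120))&~((H>170)&(S>120))&(S<200)
    k,l,st,ce=cv2.connectedComponentsWithStats(m.astype(np.uint8))
    i=1+st[1:,4].argmax();q=P[l==i][:,:2].astype(np.float32);print(" rail",len(q),cv2.minAreaRect(q))
    m=near(rail,65)&(H>20)&(H<35)&(S>150)&(P[...,2]>.02);q=P[m];print(" cap",m.sum(),np.median(q,0))
    x,y=cell;cv2.imwrite(f"{n}crop.png",cv2.resize(d["pixels"][y-60:y+60,x-75:x+75,::-1],None,fx=2.6,fy=2.6,interpolation=cv2.INTER_CUBIC))
    g=d["pixels"][port[1]-35:port[1]+35,port[0]-45:port[0]+45,::-1];cv2.imwrite(f"{n}p.png",cv2.resize(g,(390,312)))
cv2.imwrite("pics/crop1.png",np.vstack([np.hstack([cv2.imread(f"{n}crop.png")[:298],cv2.imread(f"{n}p.png")[:298]]) for n in("top","scene")]))
E
python3 m.py
```

```text
top cell px [ 0.56553694 -0.15172333  0.06476338]
 cell top 245 [ 0.56833463 -0.1562509   0.06463977] [ 0.56840261 -0.15581019  0.06418809] [0.04280726 0.04509567 0.01064687]
 port 1513 ((0.5756821632385254, 0.21134167909622192), (0.12960462272167206, 0.12619167566299438), 89.00950622558594)
 orange 172 [0.57744504 0.21313061 0.04410827] [0.57731082 0.21233784 0.04097335] (array([0.57706582, 0.21189938]), np.float64(0.02384642369202954))
 spigot 85 [0.57424803 0.20997016 0.06679023] 0.07480861720374088
 rail 2776 ((0.5764036178588867, -0.15694251656532288), (0.09050554782152176, 0.2809659540653229), 80.56072998046875)
 cap 237 [ 0.6738453  -0.17239183  0.03347006]
scene cell px [ 0.58298117 -0.14570419  0.06510908]
 cell top 206 [ 0.57287239 -0.15581921  0.06455476] [ 0.56920611 -0.15696873  0.06395175] [0.05004191 0.04638817 0.01165554]
 port 1409 ((0.5784052610397339, 0.21088582277297974), (0.12914083898067474, 0.13125599920749664), 88.68109130859375)
 orange 162 [0.58849569 0.21252117 0.04389135] [0.57837013 0.21110076 0.04228661] (array([0.57834312, 0.21128544]), np.float64(0.02342992461840321))
 spigot 91 [0.58322002 0.21139417 0.06648738] 0.07611812782660698
 rail 2331 ((0.577518880367279, -0.1579752415418625), (0.09436345845460892, 0.2828196585178375), 80.82665252685547)
 cap 241 [ 0.68182322 -0.17089477  0.0337303 ]
```

View pics/crop1.png

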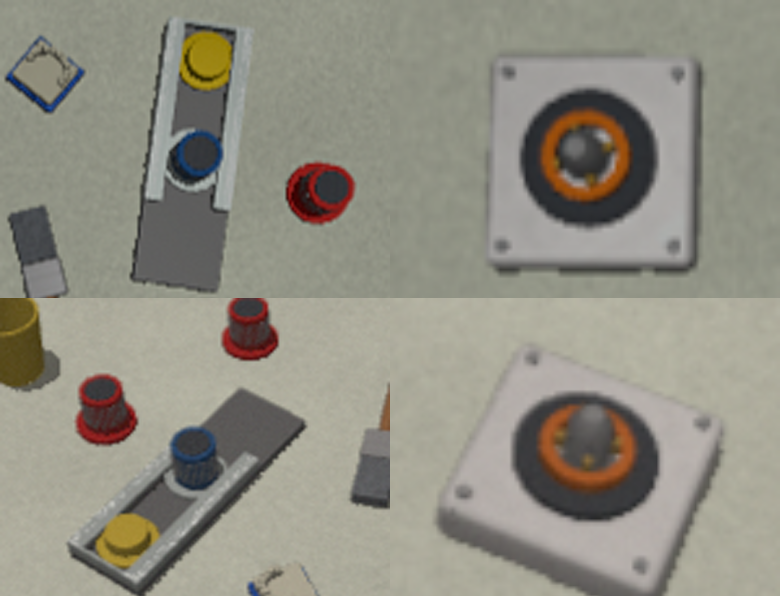

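The crop confirms it: the blue collar on an aluminium foot is in the rail, and the red ones stand outside it. The pins show at the spigot. The measured sizes agree with the given ones (rail 0.281 x 0.0905 m, port about 0.130 m, cell top at z = 0.0645 m). Next I'll check that the path is clear.

```bash
python3 - <<'E'
from h import *
Q=np.concatenate([cloud(np.load(n+"0.npz")).reshape(-1,3) for n in("top","scene")]);Q=Q[np.isfinite(Q[:,0])]
a=np.array([.168,.602]);b=np.array([.5685,-.156]);t=b-a;L=np.hypot(*t);t/=L
s=(Q[:,:2]-a)@t;w=np.abs((Q[:,:2]-a)@[-t[1],t[0]])
for i in np.arange(-.1,L+.05,.05):
    m=(w<.1)&(s>=i)&(s<i+.05);print(round(i,2),np.round(Q[m,2].max(),3) if m.any() else None,end='; ')
E
```

```text
-0.1 0.064; -0.05 0.143; 0.0 0.204; 0.05 0.204; 0.1 0.097; 0.15 0.007; 0.2 0.007; 0.25 0.007; 0.3 0.007; 0.35 0.007; 0.4 0.008; 0.45 0.007; 0.5 0.026; 0.55 0.031; 0.6 0.025; 0.65 0.026; 0.7 0.014; 0.75 0.028; 0.8 0.069; 0.85 0.07; 0.9 0.056;
```

```bash
python3 -m crank '[[[-0.295,-0.311,0,0,0,0,1],[-0.295,-0.311,0,0,0,0,1],[-0.295,-0.311,0,0,0,0,1],[-0.295,-0.311,0,0,0,0,1],[-0.295,-0.311,0,0,0,0,1],[-0.295,-0.311,0,0,0,0,1],[-0.295,-0.311,0,0,0,0,1],[-0.295,-0.311,0,0,0,0,1],[-0.295,-0.311,0,0,0,0,1],[-0.295,-0.311,0,0,0,0,1]]]' 40
python3 -m crank '[[[-0.295,-0.311,0,0,0,0,1],[-0.295,-0.311,0,0,0,0,1],[-0.295,-0.311,0,0,0,0,1],[-0.295,-0.311,0,0,0,0,1],[-0.295,-0.311,0,0,0,0,1],[-0.295,-0.311,0,0,0,0,1],[-0.295,-0.311,0,0,0,0,1],[-0.295,-0.311,0,0,0,0,1],[-0.295,-0.311,0,0,0,0,1],[-0.295,-0.311,0,0,0,0,1]]]'
python3 -m crank '[[[0,0,0,0,0,0.0233,1],[0,0,0,0,0,0.0233,1],[0,0,0,0,0,0.0233,1],[0,0,0,0,0,0.0233,1],[0,0,0,0,0,0.0233,1],[0,0,0,0,0,0.0233,1],[0,0,0,0,0,0.0233,1],[0,0,0,0,0,0.0233,1],[0,0,0,0,0,0.0233,1],[0,0,0,0,0,0.0233,1],[0,0,0,0,0,0,1]]]'
python3 -c "
from workcell import telemetry;print(telemetry.sense())"
```

```text
time_s: 1.1
tcp_pos: [0.3691, 0.2212, 0.2313]
tool_rot: [[-0.963, 0.269, -0.0], [0.269, 0.963, 0.0], [0.0, 0.0, -1.0]]
contact_force: [0.5, 0.0, 0.6]
width: 0.0855
grip_force: 0.0
time_s: 2.1
tcp_pos: [0.5694, -0.1577, 0.231]
tool_rot: [[-0.963, 0.269, -0.0], [0.269, 0.963, 0.0], [0.0, 0.0, -1.0]]
contact_force: [1.0, 0.9, 1.2]
width: 0.0851
grip_force: 0.0
time_s: 3.2
tcp_pos: [0.5689, -0.1558, 0.2309]
tool_rot: [[0.168, 0.986, -0.001], [0.986, -0.168, -0.0], [-0.001, -0.001, -1.0]]
contact_force: [0.2, -0.2, -0.8]
width: 0.0855
grip_force: 0.0
{'time_s': 3.2, 'qpos': array([-15.82798782,  31.441334  ,  37.59278248,  98.56516384,
       -22.08916709,  57.6370913 ,  20.09079632]), 'joint_velocities': array([ 1.11269399, -0.67380049, -2.22936982, -0.04702384,  1.82611892,
       -0.40562167,  8.89560992]), 'effort': array([ -0.75930253, -80.65390348,  17.71611571, -33.99463177,
        -0.70971558,   0.15769389,  -3.83605331]), 'tcp_pos': array([ 0.56887534, -0.15582791,  0.2309061 ]), 'tool_rot': array([[ 1.67646018e-01,  9.85846862e-01, -8.81209839e-04],
       [ 9.85847128e-01, -1.67646384e-01, -3.59396690e-04],
       [-5.02041742e-04, -8.08486766e-04, -9.99999547e-01]]), 'contact_force': array([ 0.17477066, -0.1868629 , -0.76706824]), 'torque': array([-0.06833148,  0.04142694,  0.06038305]), 'grip_force': 0.0, 'width': 0.0855001694630183}
```

```bash
cat > w.py <<'E'
import sys
from workcell import telemetry,cams
from h import *
def wrist(name):
    s=telemetry.sense();d=dict(cams.get_image("wrist"));T=np.eye(4);T[:3,:3]=s["tool_rot"];T[:3,3]=s["tcp_pos"]
    d["T"]=T@d["mount"];np.savez(name+".npz",**d);cv2.imwrite(f"pics/{name}.png",d["pixels"][:,:,::-1]);return d,s
E
python3 - <<'E'
from w import *
d,s=wrist("w1");P=cloud(d);ok=np.isfinite(P[...,2])
print(np.round(d["mount"],3))
hsv=cv2.cvtColor(d["pixels"],cv2.COLOR_RGB2HSV);H,S,V=[hsv[...,i].astype(int) for i in range(3)]
r=np.hypot(P[...,0]-.5687,P[...,1]+.156)
m=ok&(abs(P[...,2]-.064)<.003)&(r<.035);q=P[m];print("top",m.sum(),np.median(q,0),(q.min(0)+q.max(0))/2,np.ptp(q,0),cv2.minEnclosingCircle(q[:,:2].astype(np.float32)))
R=np.array([np.cos(np.deg2rad(-9.4)),np.sin(np.deg2rad(-9.4))])
for lo,hi in((.008,.015),(.022,.028)):
    m=ok&(P[...,2]>lo)&(P[...,2]<hi)&(r<.3);q=P[m][:,:2].astype(np.float32);print(len(q),cv2.minAreaRect(q))
E
```

```text
[[ 0.001  0.966  0.259  0.065]
 [ 1.    -0.001  0.     0.   ]
 [ 0.001  0.259 -0.966 -0.144]
 [ 0.     0.     0.     1.   ]]
top 1446 [ 0.56926952 -0.15523697  0.0653386 ] [ 0.56921717 -0.15592706  0.06398959] [0.04525304 0.04582689 0.0059577 ] ((0.5692099928855896, -0.15594570338726044), 0.02319621853530407)
9032 ((0.5228449106216431, -0.13653114438056946), (0.3305329382419586, 0.38531357049942017), 83.42465209960938)
6827 ((0.5332147479057312, -0.13565191626548767), (0.29835087060928345, 0.3763517439365387), 85.77101135253906)
```

View pics/w1.png

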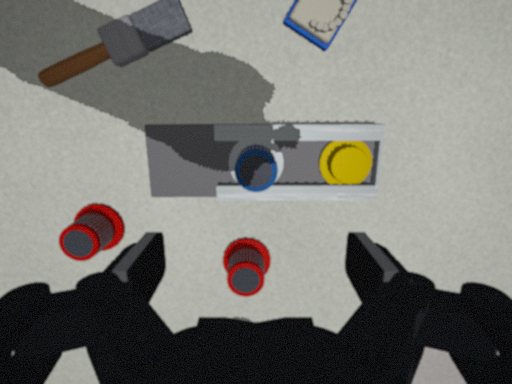

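The wrist view shows the cell under the gripper at (256,168), with the rail running along the image columns and both red ones clear. The measured centre (0.5692, -0.1559) agrees with the first one, so I'll descend and grip.

```bash
python3 -m crank '[[[0,0.004,0.4,0,0,0,1],[0,0,0.4,0,0,0,1],[0,0,0.4,0,0,0,1],[0,0,0.4,0,0,0,1],[0,0,0.3,0,0,0,1],[0,0,0.14,0,0,0,1],[0,0,0,0,0,0,1]]]'
python3 -m crank '[[[0,0,0,0,0,0,0],[0,0,0,0,0,0,0],[0,0,0,0,0,0,0],[0,0,0,0,0,0,0],[0,0,0,0,0,0,0],[0,0,0,0,0,0,0],[0,0,0,0,0,0,0],[0,0,0,0,0,0,0]]]' 60
```

```text
time_s: 3.95
tcp_pos: [0.5686, -0.1562, 0.0261]
tool_rot: [[0.163, 0.987, -0.002], [0.987, -0.163, 0.001], [0.0, -0.002, -1.0]]
contact_force: [0.2, -0.0, -0.4]
width: 0.0856
grip_force: 0.0
time_s: 4.75
tcp_pos: [0.5702, -0.1562, 0.0289]
tool_rot: [[0.165, 0.986, 0.002], [0.986, -0.165, 0.0], [0.0, 0.002, -1.0]]
contact_force: [-1.9, 0.8, 14.0]
width: 0.0452
grip_force: 60.3
```

```bash
python3 -m crank '[[[0,0,-0.025,0,0,0,0],[0,0,0,0,0,0,0],[0,-0.1,0,0,0,0,0],[0,-0.1,0,0,0,0,0],[0,-0.1,0,0,0,0,0],[0,-0.1,0,0,0,0,0]]]'
python3 -m crank '[[[0,-0.1,0,0,0,0,0],[0,-0.1,0,0,0,0,0],[0,-0.1,0,0,0,0,0],[0,-0.1,0,0,0,0,0],[0,-0.1,0,0,0,0,0],[0,-0.025,0,0,0,0,0],[0,0,0,0,0,0,0]]]'
python3 - <<'E'
from w import *
d,s=wrist("w2");d=cams.get_image("top");cv2.imwrite("pics/top2.png",cv2.resize(d["pixels"][90:270,200:440,::-1],None,fx=3,fy=3,interpolation=cv2.INTER_CUBIC))
print(s["contact_force"],s["width"])
E
```

```text
time_s: 5.35
tcp_pos: [0.5287, -0.1494, 0.0298]
tool_rot: [[0.165, 0.986, -0.0], [0.986, -0.165, 0.0], [0.0, -0.0, -1.0]]
contact_force: [-0.5, -0.7, -0.8]
width: 0.0451
grip_force: 61.3
time_s: 6.05
tcp_pos: [0.478, -0.1408, 0.0299]
tool_rot: [[0.165, 0.986, 0.0], [0.986, -0.165, 0.0], [0.0, 0.0, -1.0]]
contact_force: [0.8, -0.9, -1.2]
width: 0.0452
grip_force: 61.3
[ 0.81297314 -0.93794531 -1.24292594] 0.04524545355132003
```

View pics/w2.png

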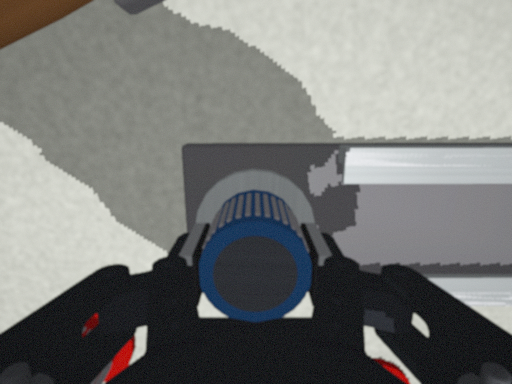

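The cell is gripped at (255,265). Its foot ends near column 315, short of the lips, which begin at column 345, so it is free to lift.

```bash
python3 -m crank '[[[0,0,-0.1,0,0,0,0],[0,0,-0.2,0,0,0,0],[0,0,-0.3,0,0,0,0],[0,0,-0.3,0,0,0,0],[0,0,-0.3,0,0,0,0],[0,0,-0.3,0,0,0,0],[0,0,0,0,0,0,0]]]'
python3 -m crank '[[[0.364,0.039,0,0,0,0,0],[0.364,0.039,0,0,0,0,0],[0.364,0.039,0,0,0,0,0],[0.364,0.039,0,0,0,0,0],[0.364,0.039,0,0,0,0,0],[0.364,0.039,0,0,0,0,0],[0.364,0.039,0,0,0,0,0],[0,0,0,0,0,0,0],[0,0,0,0,0,0,0],[0,0,0,0,0,0,0]]]'
python3 - <<'E'
from w import *
d,s=wrist("w3");print(s["qpos"],s["contact_force"],s["tcp_pos"],s["torque"])
P=cloud(d);ok=np.isfinite(P[...,2]);hsv=cv2.cvtColor(d["pixels"],cv2.COLOR_RGB2HSV);H,S,V=[hsv[...,i].astype(int) for i in range(3)]
r=np.hypot(P[...,0]-.577,P[...,1]-.2117)
m=ok&(r<.04)&(H>4)&(H<14)&(S>140)&(abs(P[...,2]-.044)<.004);q=P[m];print("ring",m.sum(),np.median(q,0),cv2.minEnclosingCircle(q[:,:2].astype(np.float32)),circ(q[:,:2]))
m=ok&(r<.03)&(P[...,2]>.066);q=P[m];print("tip",m.sum(),np.mean(q,0),q[:,2].max())
m=ok&(r<.1)&(abs(P[...,2]-.030)<.004);q=P[m];print("plinth",m.sum(),cv2.minAreaRect(q[:,:2].astype(np.float32)))
m=ok&(r<.06)&(V<75)&(abs(P[...,2]-.036)<.003);q=P[m];print("ledge",m.sum(),cv2.minEnclosingCircle(q[:,:2].astype(np.float32)))
E
```

```text
time_s: 6.85
tcp_pos: [0.4797, -0.1414, 0.1834]
tool_rot: [[0.165, 0.986, 0.005], [0.986, -0.165, -0.0], [0.0, 0.005, -1.0]]
contact_force: [0.5, 0.1, -1.1]
width: 0.0449
grip_force: 61.5
time_s: 7.85
tcp_pos: [0.5469, 0.1049, 0.1797]
tool_rot: [[0.166, 0.986, -0.0], [0.986, -0.166, -0.001], [-0.001, -0.0, -1.0]]
contact_force: [0.1, -0.4, -0.4]
width: 0.0449
grip_force: 61.4
[-42.79601157  32.31454121  37.03250474 106.36963863 -24.9492087
  49.65273531  -3.07935904] [ 0.11419048 -0.39476816 -0.40225208] [0.54692988 0.10486401 0.17972574] [-0.05417582  0.05624064 -0.02093145]
ring 169 [0.56196789 0.2063803  0.04484705] ((0.5767374634742737, 0.21199212968349457), 0.027047056704759598) (array([0.57580526, 0.21299791]), np.float64(0.02409929719533196))
tip 605 [0.57617059 0.21123697 0.07051424] 0.07476697692503542
plinth 10504 ((0.5762523412704468, 0.20643095672130585), (0.11837539821863174, 0.1294451802968979), 88.67955017089844)
ledge 949 ((0.5529434680938721, 0.19727100431919098), 0.029332825914025307)
```

View pics/w3.png

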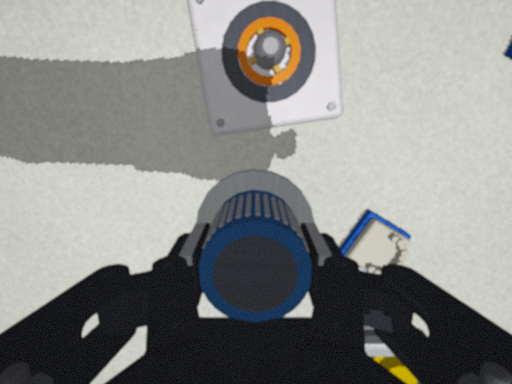

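The port is in view: ring and spigot at (268,48), cell at (255,265). All three cameras put the port axis at about (0.577, 0.212). Now I'll measure where the cell sits in the hand.

```bash
python3 - <<'E'
from h import *
d=np.load("w3.npz");P=cloud({**d,"T":d["mount"]});hsv=cv2.cvtColor(d["pixels"],cv2.COLOR_RGB2HSV);H,S,V=[hsv[...,i].astype(int) for i in range(3)]
ok=np.isfinite(P[...,2]);v,u=np.indices(ok.shape)
m=ok&(np.hypot(u-255,v-268)<58)&(abs(P[...,2]-np.median(P[255:285,240:270,2]))<.002);q=P[m];print(m.sum(),np.median(q,0),cv2.minEnclosingCircle(q[:,:2].astype(np.float32)),np.ptp(q,0))
m=ok&(v<240)&(v>165)&(u>190)&(u<325)&(P[...,2]>.008)&(P[...,2]<.03)&(S<60);q=P[m];print(m.sum(),np.median(q,0),q.min(0),q.max(0),circ(q[np.hypot(q[:,0],q[:,1])>.031][:,:2]))
T=d["T"];print(np.linalg.inv(T@np.linalg.inv(d["mount"]))@[.577,.2118,.05,1])
E
```

```text
return _methods._mean(a, axis=axis, dtype=dtype,
  ret = um.true_divide(
Traceback (most recent call last):
ValueError: zero-size array to reduction operation maximum which has no identity
```

```bash
python3 - <<'E'
from h import *
d=np.load("w3.npz");hsv=cv2.cvtColor(d["pixels"],cv2.COLOR_RGB2HSV);H,S,V=[hsv[...,i].astype(int) for i in range(3)]
M=d["mount"];v,u=np.indices(H.shape)
m=(H>100)&(H<125)&(S>120)&(np.hypot(u-255,v-265)<80)&(v>205)
def plane(uv,z):
    r=np.c_[(uv[:,0]-d["cx"])/d["fx"],-(uv[:,1]-d["cy"])/d["fy"],-np.ones(len(uv))]@M[:3,:3].T
    t=(z-M[2,3])/r[:,2];return M[:3,3]+t[:,None]*r
# outer edge of the blue rim, lower 3/4 (rows > 235)
c,_=cv2.findContours(m.astype(np.uint8),cv2.RETR_EXTERNAL,cv2.CHAIN_APPROX_NONE);c=max(c,key=len)[:,0].astype(float)
c=c[c[:,1]>240]
for z in(-.030,-.034,-.038):
    q=plane(c,z)[:,:2];print(z,len(c),circ(q))
z=d["range_z"];P=cloud({**d,"T":M});print("foot z",[P[a,b] for a,b in((180,256),(183,240),(183,272))])
T=d["T"]@np.linalg.inv(M);print(np.linalg.inv(T)@[.577,.2118,.05,1])
E
```

```text
-0.03 219 (array([-0.00350537,  0.00023947]), np.float64(0.024050040606200255))
-0.034 219 (array([-0.00109758,  0.00024039]), np.float64(0.023204214325049963))
-0.038 219 (array([0.00131021, 0.0002413 ]), np.float64(0.022358388043899682))
foot z [array([0.02763616, 0.00077223, 0.00941493]), array([ 0.02575012, -0.0076981 ,  0.01039036]), array([0.0259044 , 0.00922627, 0.00988444])]
[0.11052835 0.01189368 0.12965458 1.        ]
```

```bash
python3 -m crank '[[[0.278,0.029,0,0,0,0,0],[0.278,0.029,0,0,0,0,0],[0.278,0.029,0,0,0,0,0],[0.276,0.03,0,0,0,0,0],[0,0,0,0,0,0,0],[0,0,0.3,0,0,0,0],[0,0,0.3,0,0,0,0],[0,0,0.2,0,0,0,0],[0,0,0,0,0,0,0],[0,0,0,0,0,0,0]]]'
python3 -m crank '[[[0,0,0.04,0,0,0,0],[0,0,0.04,0,0,0,0],[0,0,0.04,0,0,0,0],[0,0,0.04,0,0,0,0],[0,0,0.04,0,0,0,0],[0,0,0,0,0,0,0]]]'
```

```text
time_s: 8.9
tcp_pos: [0.5774, 0.2124, 0.1005]
tool_rot: [[0.167, 0.986, 0.0], [0.986, -0.167, -0.0], [-0.0, 0.0, -1.0]]
contact_force: [1.1, 0.2, -0.6]
width: 0.045
grip_force: 61.5
time_s: 9.5
tcp_pos: [0.5768, 0.2133, 0.0792]
tool_rot: [[0.165, 0.986, -0.001], [0.986, -0.165, -0.0], [-0.001, -0.001, -1.0]]
contact_force: [-0.0, 0.1, -1.6]
width: 0.0452
grip_force: 61.5
```

```bash
python3 -m crank '[[[0,0,0.03,0,0,0,0],[0,0,0.03,0,0,0,0],[0,0,0.03,0,0,0,0],[0,0,0,0,0,0,0]]]'
python3 -m crank '[[[0,0,0.02,0,0,0,0],[0,0,0.02,0,0,0,0],[0,0,0,0,0,0,0]]]'
```

```text
time_s: 9.9
tcp_pos: [0.5769, 0.2133, 0.0704]
tool_rot: [[0.165, 0.986, -0.0], [0.986, -0.165, -0.0], [-0.0, -0.0, -1.0]]
contact_force: [1.4, -0.4, -0.6]
width: 0.0451
grip_force: 61.5
time_s: 10.2
tcp_pos: [0.5772, 0.2134, 0.0669]
tool_rot: [[0.165, 0.986, 0.0], [0.986, -0.165, 0.0], [0.0, 0.0, -1.0]]
contact_force: [-0.1, -1.4, 3.3]
width: 0.0451
grip_force: 62.1
```

```bash
python3 -m crank '[[[0,0,0.012,0,0,0,0],[0,0,0,0,0,0.01,0],[0,0,0,0,0,0.01,0],[0,0,0,0,0,0.01,0],[0,0,0,0,0,0.01,0],[0,0,0,0,0,0.01,0],[0,0,0,0,0,0,0]]]'
python3 -c "
from workcell import telemetry;s=telemetry.sense();print(s['qpos'],s['torque'],s['contact_force'])"
```

```text
time_s: 10.9
tcp_pos: [0.578, 0.213, 0.0668]
tool_rot: [[0.464, 0.886, 0.002], [0.886, -0.464, 0.0], [0.001, 0.002, -1.0]]
contact_force: [-1.8, -3.0, 19.1]
width: 0.0449
grip_force: 63.7
[-48.21996797  46.95389126  34.93816721 101.18199941 -37.11661695
  43.83134269 -21.80960941] [-0.76495164  0.57319062  0.02955617] [-1.8318145  -3.01497318 19.08133855]
```

```bash
python3 -m crank '[[[0,0,-0.008,0,0,0.01,0],[0,0,0,0,0,0.01,0],[0,0,0,0,0,0.01,0],[0,0,0,0,0,0.01,0],[0,0,0,0,0,0.01,0],[0,0,0,0,0,0,0]]]'
python3 -c "
from workcell import telemetry;s=telemetry.sense();print(s['qpos'],s['torque'],s['contact_force'])"
```

```text
time_s: 11.5
tcp_pos: [0.5777, 0.2131, 0.0669]
tool_rot: [[0.715, 0.699, 0.001], [0.699, -0.715, -0.0], [0.001, 0.001, -1.0]]
contact_force: [0.6, -2.2, 6.9]
width: 0.0448
grip_force: 62.4
[-50.80397179  48.62786837  39.4597886  101.31119856 -41.73644471
  45.66559633 -36.01287988] [-0.53510704 -0.23942363  0.01231921] [ 0.62315344 -2.18122051  6.93937338]
```

```bash
python3 -m crank '[[[0,0,0.006,0,0,0.01,0],[0,0,0,0,0,0.01,0],[0,0,0,0,0,0.01,0],[0,0,0,0,0,0,0]]]'
python3 -m crank '[[[0,0,0,0,0,0.01,0],[0,0,0,0,0,0.01,0],[0,0,0,0,0,0.01,0],[0,0,0,0,0,0,0]]]'
```

```text
time_s: 11.9
tcp_pos: [0.5781, 0.213, 0.0667]
tool_rot: [[0.834, 0.552, 0.002], [0.552, -0.834, -0.0], [0.002, 0.001, -1.0]]
contact_force: [0.1, -3.0, 13.6]
width: 0.0449
grip_force: 63.0
time_s: 12.3
tcp_pos: [0.577, 0.2132, 0.0657]
tool_rot: [[0.922, 0.388, -0.0], [0.388, -0.922, -0.001], [-0.0, 0.001, -1.0]]
contact_force: [-0.1, -2.5, -0.3]
width: 0.045
grip_force: 61.5
```

```bash
python3 -m crank '[[[0,0,0.02,0,0,0,0],[0,0,0.02,0,0,0,0],[0,0,0,0,0,0,0]]]'
python3 -c "
from workcell import telemetry;s=telemetry.sense();print(s['torque'],s['contact_force'])"
```

```text
time_s: 12.6
tcp_pos: [0.577, 0.2132, 0.0614]
tool_rot: [[0.921, 0.39, -0.0], [0.39, -0.921, -0.0], [-0.0, 0.0, -1.0]]
contact_force: [1.4, -2.6, -3.3]
width: 0.0454
grip_force: 61.5
[-0.64902738 -0.14567965  0.08011888] [ 1.38201678 -2.62877646 -3.25847301]
```

```bash
python3 -m crank '[[[0,0,0.02,0,0,0,0],[0,0,0.02,0,0,0,0],[0,0,0.02,0,0,0,0],[0,0,0,0,0,0,0]]]'
python3 -m crank '[[[0,0,0.02,0,0,0,0],[0,0,0.01,0,0,0,0],[0,0,0,0,0,0,0]]]'
```

```text
time_s: 13.0
tcp_pos: [0.5771, 0.2132, 0.0557]
tool_rot: [[0.921, 0.389, -0.0], [0.389, -0.921, -0.0], [-0.0, 0.0, -1.0]]
contact_force: [-0.8, -2.9, 3.2]
width: 0.0452
grip_force: 62.2
time_s: 13.3
tcp_pos: [0.5771, 0.2133, 0.0531]
tool_rot: [[0.921, 0.389, 0.0], [0.389, -0.921, 0.0], [0.0, -0.0, -1.0]]
contact_force: [-1.7, -4.1, 6.6]
width: 0.0449
grip_force: 62.5
```

```bash
python3 -m crank '[[[0,0,0.01,0,0,0,0],[0,0,0,0,0,0,0],[0,0,0,0,0,0,0]]]'
python3 -m crank '[[[0,0,0.007,0,0,0,0],[0,0,0,0,0,0,0],[0,0,0,0,0,0,0]]]'
```

```text
time_s: 13.6
tcp_pos: [0.5771, 0.2133, 0.0529]
tool_rot: [[0.921, 0.389, 0.0], [0.389, -0.921, 0.001], [0.0, -0.001, -1.0]]
contact_force: [-9.4, -4.5, 26.2]
width: 0.045
grip_force: 64.4
time_s: 13.9
tcp_pos: [0.5771, 0.2133, 0.0529]
tool_rot: [[0.921, 0.389, 0.0], [0.389, -0.921, 0.001], [0.001, -0.001, -1.0]]
contact_force: [-13.5, -3.8, 39.1]
width: 0.0452
grip_force: 66.0
```

It hit a hard stop 14.0 mm below the pin tops, which is exactly home. I'll ease the push a little, check, and look at the result.

```bash
python3 -m crank '[[[0,0,-0.007,0,0,0,0],[0,0,0,0,0,0,0],[0,0,0,0,0,0,0],[0,0,0,0,0,0,0]]]'
python3 - <<'E'
from workcell import cams
import cv2,numpy as np
a=cams.get_image("scene")["pixels"];b=cams.get_image("top")["pixels"]
cv2.imwrite("pics/end.png",np.vstack([cv2.resize(a[120:300,120:460,::-1],(560,296)),cv2.resize(b[60:270,50:450,::-1],(560,294))]))
E
```

```text
time_s: 14.3
tcp_pos: [0.5771, 0.2133, 0.0529]
tool_rot: [[0.921, 0.389, 0.0], [0.389, -0.921, 0.001], [0.0, -0.001, -1.0]]
contact_force: [-9.7, -5.2, 25.4]
width: 0.045
grip_force: 64.5
```

View pics/end.png

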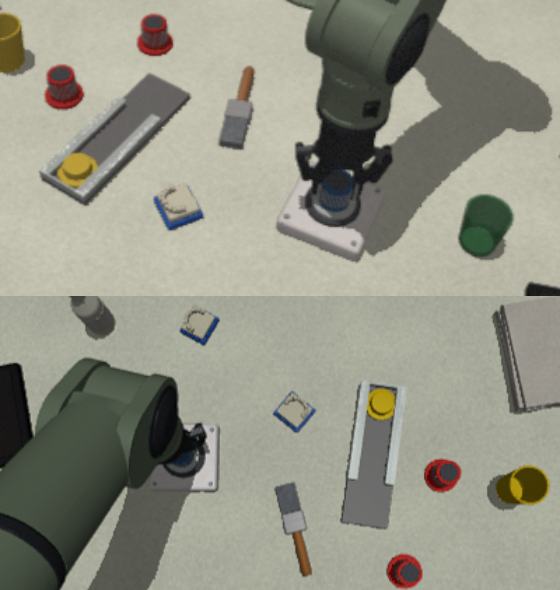

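The picture shows the cell flat on the ledge at (335,200), with the orange ring hidden beneath it. The cap is still in the rail and everything else is where it was, so I'm handing in.

```bash
python3 -c "
from workcell import order;print(order.close_job())"
```

```text
the job is handed in; nothing more can be done
None
```

The blue cell is keyed over the spigot, pushed fully home and held there in the grip with about 25 N down; the cap is still in the rail, nothing else was moved, and the job was handed in at about 14 s.

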